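# Cover the drinks from the stack of lids

### The job

Take the stack of three wooden lids apart, one lid at a time from the top, and cover the three drinking vessels: the smallest lid goes on the small amber tea glass, the middle one on the clear glass cup, the largest on the teal mug, each with its plug in the mouth. Press each lid down firmly for a moment so that it lies flat before you fetch the next. Leave the vessels upright where they stand, and do not disturb the sugar bowl, jug, tumbler and teaspoon.

Things in the scene. Friction and masses are not known exactly. Their poses are not given: they have to be found in the camera images.
- lid_small_center (a point): plain round wooden lid, flange 44 mm across and 16 mm thick, with a tapered plug 8 mm deep under it (25 mm across at the flange, 16 mm at its foot). The smallest lid, on top of the stack. The point is on the axis at mid-flange: 8 mm below the lid's top, 8 mm above the flange's underside, 16 mm above the plug's foot. z is up. About 30 g. Grip round the flange; an 8 mm gap under the flange leaves room for fingertips.
- lid_middle_center (a point): plain round wooden lid, flange 56 mm across and 16 mm thick, with a tapered plug 8 mm deep under it (23 mm across at the flange, 16 mm at its foot). The middle lid, standing on the largest. The point is on the axis at mid-flange: 8 mm below the lid's top, 8 mm above the flange's underside, 16 mm above the plug's foot. z is up. About 40 g. Grip round the flange; an 8 mm gap under the flange leaves room for fingertips.
- lid_large_center (a point): plain round wooden lid, flange 69 mm across and 16 mm thick, with a tapered plug 8 mm deep under it (42 mm across at the flange, 32 mm at its foot). The largest lid, bottom of the stack, its plug's foot on the worktop. The point is on the axis at mid-flange: 8 mm below the lid's top, 8 mm above the flange's underside, 16 mm above the plug's foot. z is up. About 60 g. Grip round the flange; an 8 mm gap under the flange leaves room for fingertips.
- tea_glass_mouth (a point): small round amber tea glass without handle, loose, 39 mm across the rim, 52 mm high, mouth about 32 mm clear. The point is the centre of its mouth, level with the rim, z up. A lid seated on it has its own point 8 mm above this one. About 90 g.
- cup_mouth (a point): small clear glass cup with one ring handle, loose, 45 mm across the rim, 51 mm high, mouth about 30 mm clear. The point is the centre of its mouth, level with the rim, z up. A lid seated on it has its own point 8 mm above this one. The handle points to this frame's -y, reaching 54 mm from the axis and up to 2 mm below the rim. About 110 g.
- mug_mouth (a point): teal ceramic mug with one handle, loose, 68 mm across the rim, 73 mm high, mouth about 50 mm clear. The point is the centre of its mouth, level with the rim, z up. A lid seated on it has its own point 8 mm above this one. The handle points to this frame's -y, reaching 65 mm from the axis and up to 5 mm below the rim. About 260 g.
- sugar_bowl_center (a point): lidded silver-grey sugar bowl, 68 mm across, 70 mm high, loose; point at mid-height. A bystander: leave it alone.
- jug_center (a point): small brown jug with handle, 62 x 90 x 93 mm high (90 along its y), loose; point at mid-height. A bystander: leave it alone.
- tumbler_center (a point): amber drinking glass standing upside down, 52 mm across, 84 mm high, loose; point at mid-height. A bystander: leave it alone.
- tea_spoon_center (a point): teaspoon lying flat, 130 mm long (along its x), 26 mm wide, 11 mm high, loose; point at its middle. A bystander: leave it alone.
Mind the look-alikes: they are no part of the job. What is shaped like the part that bears lid_middle_center but red is not meant. Leave any yellow look-alike of the part that bears lid_small_center alone.

How it is judged:
On the way, in this order (a step that is already met when the one before it is completed fails the run):
1. the small lid sits in the mouth of the small amber tea glass and is pressed down (over 2 N) (horizontal distance between lid_small_center and tea_glass_mouth below 0.008 m and z of lid_small_center in the frame of tea_glass_mouth between 0.004 and 0.011 m and angle between lid_small_center's own z axis and vertical below 0.1 rad and contact force between lid_small and tea_glass above 2 N), for 0.2 s.
2. the middle lid sits in the mouth of the clear glass cup and is pressed down (over 2 N) (horizontal distance between lid_middle_center and cup_mouth below 0.008 m and z of lid_middle_center in the frame of cup_mouth between 0.004 and 0.011 m and angle between lid_middle_center's own z axis and vertical below 0.1 rad and contact force between lid_middle and cup above 2 N), for 0.2 s.
3. the large lid sits in the mouth of the teal mug and is pressed down (over 2 N) (horizontal distance between lid_large_center and mug_mouth below 0.008 m and z of lid_large_center in the frame of mug_mouth between 0.004 and 0.011 m and angle between lid_large_center's own z axis and vertical below 0.1 rad and contact force between lid_large and mug above 2 N), for 0.2 s.
At the end, for the whole second after the job is handed in: Each lid is on its own vessel: axis within 8 mm of the mouth centre, its point 4 to 11 mm above the rim, tilt under 0.1 rad; each vessel upright within 0.1 rad, its mouth within 30 mm of where it started; all released and at rest (horizontal distance between lid_small_center and tea_glass_mouth below 0.008 m and z of lid_small_center in the frame of tea_glass_mouth between 0.004 and 0.011 m and angle between each of lid_small_center, tea_glass_mouth, lid_middle_center, cup_mouth, lid_large_center, mug_mouth's own z axis and vertical below 0.1 rad and distance of each of tea_glass_mouth, cup_mouth, mug_mouth from where it was at the start of the episode below 0.03 m and linear speed of each of lid_small, tea_glass, lid_middle, cup, lid_large, mug below 0.02 m/s and horizontal distance between lid_middle_center and cup_mouth below 0.008 m and z of lid_middle_center in the frame of cup_mouth between 0.004 and 0.011 m and horizontal distance between lid_large_center and mug_mouth below 0.008 m and z of lid_large_center in the frame of mug_mouth between 0.004 and 0.011 m); the robot touches nothing.
It fails at once if the sugar bowl is moved more than 30 mm (distance of sugar_bowl_center from where it was at the start of the episode above 0.03 m).
It fails at once if the jug is moved more than 30 mm (distance of jug_center from where it was at the start of the episode above 0.03 m).
It fails at once if the tumbler is moved more than 30 mm (distance of tumbler_center from where it was at the start of the episode above 0.03 m).
It fails at once if the teaspoon is moved more than 30 mm (distance of tea_spoon_center from where it was at the start of the episode above 0.03 m).
It also fails if it takes over 120 s, if anything falls off the work surface, if the arm or the gripper's body presses on something with over 40 N, if the wrist force passes 120 N, or if a joint passes its speed limit or range.

### The arm

A 6-joint arm with a two-finger parallel gripper is mounted at the origin on a cart in front of the work surface, level with it; the furniture and walls round the work are solid. World frame = base frame: x ahead of the robot, y to its left, z up, the work surface at z = 0. Lengths are in m, angles in rad, forces in N, time in s.
With the tool pointing down it reaches from about 0.375 to 0.75 m from the base axis. Payload 9 kg.
Tool frame: the origin (TCP) lies at the very end of the fingers, on their centre line; the grasp point (between the pads) lies 19 mm behind it; z points along the fingers, y is the line along which they close (so a half turn about z gives the same grasp; the last joint's range is limited). The gripper opens to 85 mm and grips with 20 to 120 N. Pads are 22 mm wide; open, the fingers measure 114 mm over their backs; the gripper's body (76 mm by 85 mm) begins 54 mm behind the grasp point. The pads swing forward as they close: fully open they stand 13 mm farther back than shut.
Start: joints at [-1.389, 0.104, 0.097, 1.564, 0, 1.353], TCP at [0.234, -0.553, 0.231] pointing down, gripper open.
Joint ranges: [-2.99, 2.99], [-0.84, 1.86], [-1.1, 1.16], [-1.84, 2.11], [-1.51, 1.56], [-3.14, 3.14]. Speed limits (rad/s): [2.22, 2.22, 2.57, 3.14, 3.14, 3.14].

### API

Orientations are given as a unit quaternion [x, y, z, w].
In Python, from station import robot gives the robot as it stands.
- The arm moves only by the tool send_rows, never from a script. Its argument "moves" is text: rows parted by semicolons, each of 5 numbers parted by spaces: the shift along the world's x, y, z in cm, then the turn about the world's z in degrees, then the opening, from 0 (shut) to 1 (fully open). In form: tx ty tz twist jaw; .... A call has 1 to 20 rows; each row shifts and turns the commanded pose from where the row before left it; what a row does not reach is not made up. A row lasts 1/10 s, in which the tool goes at most 50 mm and 8.59 degrees, less where a joint would pass 70% of its speed; a pose out of reach is approached as far as the arm can. A call with a gripper value outside its range is refused whole. The fingers move at their own pace and stop on an object; the grip force is fixed at half the most. Time passes only in rows, so rows that do not move let the fingers close. It gives the time, the measured TCP pose, the force, the opening and the grip force at its end, in the units of the state.
- robot.get_obs(): the state, without advancing time (a new reading comes with each control period).
- robot.capture(name): name is "side" or "top"; returns a dict with "frame" (384x512x3 uint8, blue, green, red), "K" (3x3 intrinsics, pixels), "dist_coeffs" ([k1, k2, p1, p2, k3] as OpenCV has them; the pictures are not rectified), "camera_from_world" (4x4, takes a point from world to camera coordinates). Camera axes: x right, y down, z forward; pixel columns grow to the right and rows downward; lengths in m; the calibration is good to about 2 mm. A picture is of the moment at which its call begins. There is no depth.
- robot.finish_job(): hands the job in; it is judged then, once.
Trained networks look in a picture, given as the dict that the camera call returned (one of the last four; its "shot" number tells which), for a name from the list of things; names that differ only in an ending like _2 or _b are one class to them, and where a whole thing is asked for, a point or a joint stands for the part that bears it (a point fixed in the world has none). Each returns a list of dicts, best first, with "conf" (0 to 1); they miss things now and then, are a little off and sometimes report something else, mostly with a low value. They report only what shows in the picture. A call takes as long as a camera call. They do not tell look-alikes from the thing itself.
- robot.find_in(picture, target): "xy" ([column, row] in pixels, amid what is visible of it).
- robot.outline_of(picture, target): "pixels" (384x512 bool, what is visible of it) and "xy" ([column, row] in pixels, amid what is visible of it).
The state is a dict: "clock": time; "q": joint angles; "joint_velocities": joint speeds; "joint_efforts": joint torques, N m; "tool_pos": TCP position; "tcp_rot": TCP orientation; "contact_force": force on the tool from outside, world axes, zero at the start; "moment": the same for the moment, N m; "grip_width": finger opening in m; "finger_force": force on a finger pad.
Only numpy, scipy, OpenCV 4.12 (cv2) and the standard library are available. Lean on these libraries where they do the work, as an engineer would, in place of code of your own. Each camera call takes 0.05 s, during which the arm holds its last target. There are 200 camera calls.

## Working session

There is one attempt and no reset: what is moved stays moved. The work goes in short steps, Python scripts to look and compute and a tool call to move; the robot and the scene stay as the last step left them, time stands still between calls to the robot, and variables do not carry over. Pictures are saved under pics/ and viewed, at most 14 in all, crops included, and the job is handed in when it is done.

Besides the shell and the picture viewer there is one more tool, called as a command line: name --argument value ..., lists and objects as JSON in quotes. send_rows: Moves the arm, as the interface text tells. Its arguments: {"type":"object","properties":{"moves":{"type":"string"}},"required":["moves"]}

```bash
mkdir -p pics; cat > h.py <<'E'
import numpy as np,cv2
from station import robot
def ray(p,uv):
    u=cv2.undistortPoints(np.array([[uv]],float),p["K"],np.array(p["dist_coeffs"],float))[0,0]
    T=np.array(p["camera_from_world"]);R=T[:3,:3]
    return -R.T@T[:3,3], R.T@np.array([u[0],u[1],1.])
def atz(p,uv,z):
    c,d=ray(p,uv);return c+d*(z-c[2])/d[2]
def proj(p,X):
    T=np.array(p["camera_from_world"]);r,_=cv2.Rodrigues(T[:3,:3])
    return cv2.projectPoints(np.array(X,float).reshape(-1,1,3),r,T[:3,3],np.array(p["K"],float),np.array(p["dist_coeffs"],float))[0][:,0]
E
python3 - <<'E'
from h import *
np.set_printoptions(precision=3,suppress=True)
Z=dict(lid_small_center=.064,lid_middle_center=.04,lid_large_center=.016,tea_glass_mouth=.026,cup_mouth=.025,mug_mouth=.036,sugar_bowl_center=.035,jug_center=.046,tumbler_center=.042,tea_spoon_center=.005)
for n in("top","side"):
    p=robot.capture(n);cv2.imwrite(f"pics/{n}0.png",p["frame"])
    T=np.array(p["camera_from_world"]);print(n,-T[:3,:3].T@T[:3,3],p["K"][0][0])
    for k,z in Z.items():
        print(k,[(np.round(d["xy"]),round(d["conf"],2),atz(p,d["xy"],z)[:2]) for d in robot.find_in(p,k)[:4]])
print(robot.get_obs())
E
```

```text
top [0.383 0.003 1.267] 458.2516912834167
lid_small_center [(array([213., 162.]), 0.56, array([0.598, 0.121])), (array([258., 172.]), 0.51, array([0.574, 0.003]))]
lid_middle_center [(array([179., 180.]), 0.88, array([0.552, 0.214])), (array([236., 208.]), 0.86, array([0.478, 0.059]))]
lid_large_center [(array([291., 150.]), 0.73, array([ 0.642, -0.089])), (array([219., 173.]), 0.64, array([0.577, 0.108]))]
tea_glass_mouth [(array([273., 210.]), 0.57, array([ 0.475, -0.04 ]))]
cup_mouth []
mug_mouth [(array([135., 214.]), 0.9, array([0.459, 0.331]))]
sugar_bowl_center [(array([293., 152.]), 0.6, array([ 0.635, -0.093])), (array([224., 164.]), 0.54, array([0.597, 0.094]))]
jug_center [(array([135., 142.]), 0.76, array([0.655, 0.335])), (array([293., 154.]), 0.73, array([ 0.627, -0.093]))]
tumbler_center [(array([350., 243.]), 0.89, array([ 0.387, -0.244]))]
tea_spoon_center [(array([207., 218.]), 0.63, array([0.452, 0.141]))]
side [-0.769  0.485  0.727] 492.2416872870082
lid_small_center [(array([246., 197.]), 0.6, array([0.477, 0.037])), (array([211., 186.]), 0.47, array([0.586, 0.11
[... 402 characters left out ...]
r_bowl_center [(array([265., 186.]), 0.57, array([ 0.585, -0.069]))]
jug_center [(array([136., 191.]), 0.81, array([0.677, 0.335]))]
tumbler_center []
tea_spoon_center [(array([210., 222.]), 0.61, array([0.472, 0.152]))]
{'clock': 1.1, 'q': array([-1.389,  0.104,  0.097,  1.564, -0.   ,  1.353]), 'joint_velocities': array([-0.001, -0.002,  0.001,  0.001, -0.001,  0.001]), 'joint_efforts': array([  0.002, -55.677,  50.377,   0.001,  -0.   ,  -0.   ]), 'tool_pos': array([ 0.234, -0.553,  0.231]), 'tcp_rot': array([ 0.98 ,  0.199, -0.   ,  0.   ]), 'contact_force': array([-0.317,  0.108, -0.388]), 'moment': array([-0.015,  0.036, -0.032]), 'finger_force': 0.0, 'grip_width': 0.08533562534100436}
```

```bash
python3 - <<'E'
import cv2
for n,(x0,x1,y0,y1) in dict(top=(100,370,110,270),side=(110,310,160,260)).items():
    f=cv2.imread(f"pics/{n}0.png")[y0:y1,x0:x1]
    s=800/(x1-x0);f=cv2.resize(f,None,fx=s,fy=s,interpolation=cv2.INTER_CUBIC);cv2.imwrite(f"pics/{n}0c.png",f);print(s,f.shape)
E
```

```text
2.962962962962963 (474, 800, 3)
4.0 (400, 800, 3)
```

View pics/top0c.png

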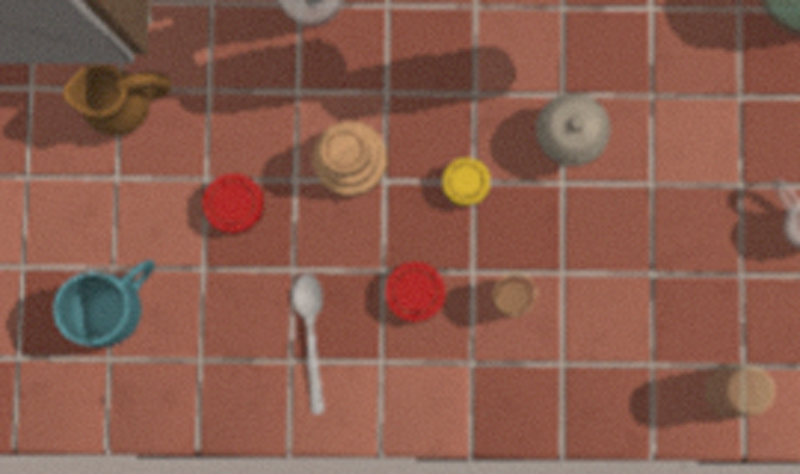

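View pics/side0c.png

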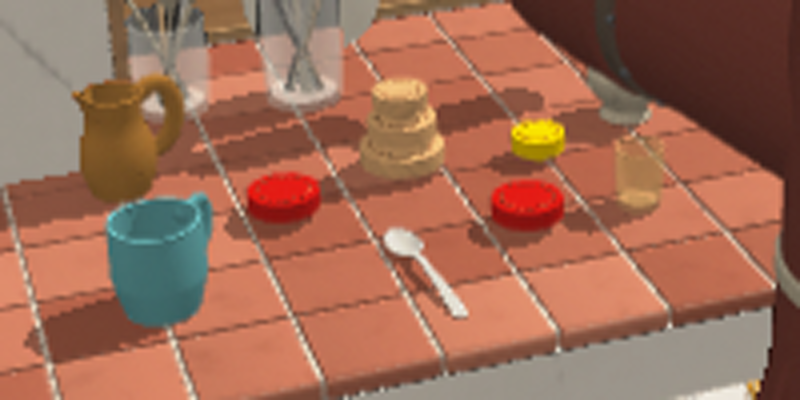

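The top crop shows the wooden stack at (348,152), red look-alikes at (232,203) and (415,292), a yellow one at (467,181), the tea glass at (515,296), the mug at (97,308), and the tumbler at (750,390). Something clear sits at the right edge, near full-image pixel (370,184), and is probably the cup.

```bash
python3 - <<'E'
import cv2
f=cv2.imread("pics/top0.png")[100:280,310:510]
cv2.imwrite("pics/top0d.png",cv2.resize(f,None,fx=3.3,fy=3.3,interpolation=cv2.INTER_CUBIC))
f=cv2.imread("pics/top0.png")[145:225,200:290]
cv2.imwrite("pics/top0e.png",cv2.resize(f,None,fx=6.5,fy=6.5,interpolation=cv2.INTER_CUBIC))
E
```

```text
(no output)
```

View pics/top0d.png

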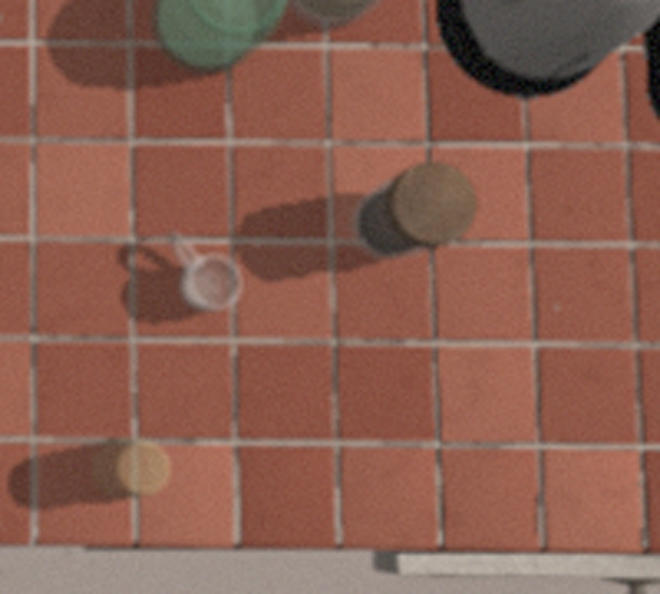

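View pics/top0e.png

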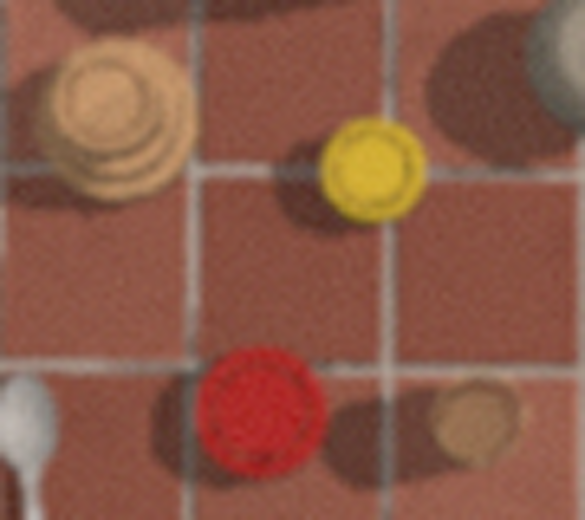

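Both crops agree. The wooden stack at full-image (217,161) is the target; yellow (258,171) and red (179,180), (240,208) are look-alikes. The cup's rim is at about (374,186), its handle pointing up-left. Next I'll fit the known shapes to the image.

```bash
cat > fit.py <<'E'
from h import *
from scipy.optimize import minimize
t=np.linspace(0,2*np.pi,48)
def disc(x,y,z,r): return np.c_[x+r*np.cos(t),y+r*np.sin(t),0*t+z]
def circ_fit(p,x,y,z,r,span=.012):
    """best (x,y) of a circle of radius r at height z: strongest summed radial gradient edge"""
    g=cv2.GaussianBlur(p["frame"],(0,0),1.0).astype(np.float32)
    def smp(rr,x,y):
        q=proj(p,disc(x,y,z,rr)).astype(np.float32)
        return cv2.remap(g,q[:,:1],q[:,1:],cv2.INTER_LINEAR)[:,0]
    def sc(v): 
        d=np.linalg.norm(smp(r+.003,*v)-smp(r-.003,*v),axis=1)
        return np.mean(np.minimum(d,40))
    best=max((sc((x+a,y+b)),x+a,y+b) for a in np.arange(-span,span+1e-6,.001) for b in np.arange(-span,span+1e-6,.001))
    return best
def sil_fit(p,x,y,discs,mask,hull_pairs,span=.015):
    best=(0,)
    for a in np.arange(-span,span+1e-6,.0015):
        for b in np.arange(-span,span+1e-6,.0015):
            m=np.zeros(mask.shape,np.uint8)
            for (z0,r0),(z1,r1) in hull_pairs:
                q=proj(p,np.r_[disc(x+a,y+b,z0,r0),disc(x+a,y+b,z1,r1)])
                cv2.fillConvexPoly(m,cv2.convexHull(np.round(q*16).astype(np.int32)),1,cv2.LINE_8,4)
            m=m>0
            iou=(m&mask).sum()/(m|mask).sum()
            best=max(best,(iou,x+a,y+b))
    return best
E
python3 - <<'E'
from fit import *
for n in("top","side"):
    p=robot.capture(n); print(n)
    for k,x,y,z,r in [("small",.59,.115,.072,.022),("mid",.59,.115,.048,.028),("large",.59,.115,.024,.0345),("glass",.475,-.04,.052,.0195),("mug",.455,.33,.073,.034)]+[("cup",*atz(p,(374,186),.051)[:2],.051,.0225)]*(n=="top"):
        print(k,np.round(circ_fit(p,x,y,z,r,.02),4))
    hp=lambda b:[((b+.008,.022),(b+.024,.022))]
    hs=[((.008,.0345),(.024,.0345)),((.032,.028),(.048,.028)),((.056,.022),(.072,.022))]
    for k in("lid_large_center","lid_small_center","lid_middle_center","tea_glass_mouth","mug_mouth"):
        o=robot.outline_of(p,k); print(k,[(np.round(d["xy"]),round(d["conf"],2),int(d["pixels"].sum())) for d in o])
    f=p["frame"].astype(int);x0,y0=(200,140) if n=="top" else (195,172)
    B,G,R=f[...,0],f[...,1],f[...,2]
E
```

```text
top
small [27.2081  0.606   0.114 ]
mid [28.7784  0.61    0.109 ]
large [33.9971  0.603   0.112 ]
glass [23.6892  0.48   -0.039 ]
mug [35.0289  0.459   0.331 ]
cup [29.3584  0.5428 -0.3041]
lid_large_center [(array([213., 172.]), 0.47, 83)]
lid_small_center [(array([213., 160.]), 0.71, 212), (array([256., 171.]), 0.66, 188)]
lid_middle_center [(array([177., 177.]), 0.67, 301), (array([238., 209.]), 0.55, 301), (array([221., 170.]), 0.5, 51)]
tea_glass_mouth [(array([275., 211.]), 0.67, 174)]
mug_mouth [(array([132., 211.]), 0.86, 622)]
side
small [32.6113  0.603   0.112 ]
mid [21.79   0.604  0.107]
large [17.8741  0.601   0.114 ]
glass [13.6387  0.481  -0.038 ]
mug [27.5072  0.454   0.334 ]
lid_large_center [(array([209., 200.]), 0.61, 165)]
lid_small_center [(array([211., 183.]), 0.66, 106)]
lid_middle_center [(array([180., 208.]), 0.56, 198), (array([243., 207.]), 0.47, 171)]
tea_glass_mouth [(array([269., 206.]), 0.71, 227)]
mug_mouth [(array([154., 223.]), 0.58, 699)]
```

```bash
cat > ov.py <<'E'
from fit import *
def overlay(specs,out,boxes):
    ims=[]
    for n in("top","side"):
        p=robot.capture(n)
        for b in boxes[n]:
            x0,y0,w,h=b; s=6
            f=cv2.resize(p["frame"][y0:y0+h,x0:x0+w],None,fx=s,fy=s,interpolation=cv2.INTER_CUBIC)
            for x,y,z,r in specs:
                q=(proj(p,disc(x,y,z,r))-[x0,y0]+.5)*s-.5
                cv2.polylines(f,[np.round(q).astype(np.int32)],True,(255,0,255),1)
            ims.append(cv2.resize(f,(390,290)))
    while len(ims)%4 and len(ims)>2: ims.append(ims[-1]*0)
    cv2.imwrite(out,np.vstack([np.hstack(ims[i:i+2]) for i in range(0,len(ims),2)]))
E
python3 - <<'E'
from ov import *
S=[(.604,.113,.072,.022),(.604,.111,.048,.028),(.603,.113,.024,.0345),(.48,-.039,.052,.0195),(.457,.332,.073,.034),(.543,-.304,.051,.0225)]
overlay(S,"pics/ov1.png",dict(top=[(190,140,60,45),(250,190,60,45),(350,165,60,45)],side=[(185,165,60,45)]))
E
```

```text
(no output)
```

View pics/ov1.png

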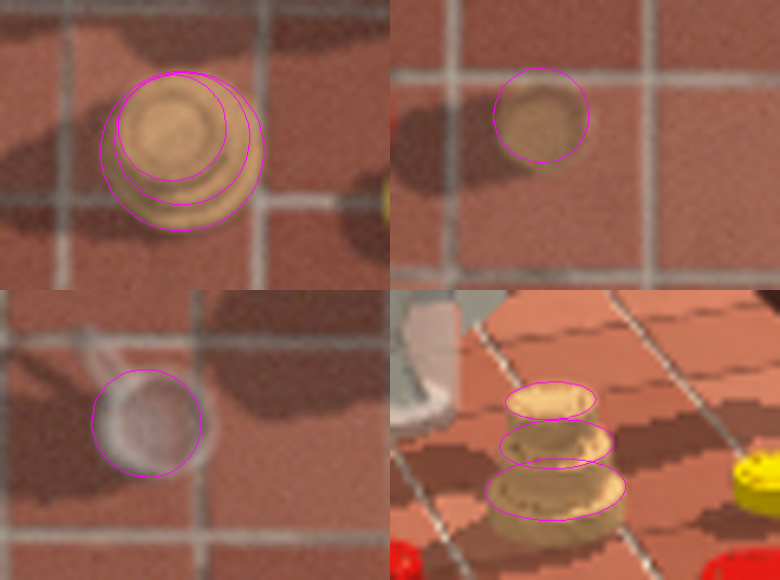

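The circles sit on the rims to within about 3 mm. From the overlay I'll take the glass at x 0.478 and the cup at y −0.307. Now moving over the stack.

send_rows --moves "2.05 3.7 0 3.8 1;2.05 3.7 0 3.8 1;2.05 3.7 0 3.8 1;2.05 3.7 0 3.8 1;2.05 3.7 0 3.8 1;2.05 3.7 0 3.8 1;2.05 3.7 0 3.8 1;2.05 3.7 0 3.8 1;2.05 3.7 0 3.8 1;2.05 3.7 0 3.8 1;2.05 3.7 0 3.8 1;2.05 3.7 0 3.8 1;2.05 3.7 0 3.8 1;2.05 3.7 0 3.8 1;2.05 3.7 0 3.8 1;2.05 3.7 0 3.8 1;2.05 3.7 0 3.8 1;2.05 3.7 0 0 1"

```text
clock: 3.6
tool_pos: [0.6032, 0.1151, 0.2314]
tcp_rot: [0.721, 0.692, 0.0, 0.0]
contact_force: [0.8, -0.5, 0.7]
grip_width: 0.0857
finger_force: 0.0
```

send_rows --moves "0.1 -0.25 -3 2.3 1;0 0 -4 0 1;0 0 -4 0 1;0 0 -3 0 1;0 0 -2 0 1;0 0 -1 0 1;0 0 -0.9 0 1;0 0 0 0 1;0 0 0 0 0.4;0 0 0 0 0.4;0 0 0 0 0.4;0 0 0 0 0.4;0 0 0 0 0.4;0 0 0 0 0.4;0 0 0 0 0.4"

```text
clock: 5.1
tool_pos: [0.6042, 0.1108, 0.0537]
tcp_rot: [0.708, 0.706, 0.001, 0.001]
contact_force: [-2.2, 0.7, 5.7]
grip_width: 0.0419
finger_force: 60.1
```

send_rows --moves "0 0 0.5 0 0.4;0 0 1 0 0.4;0 0 2 0 0.4;0 0 3 0 0.4;0 0 0 0 0.4"

```text
clock: 5.6
tool_pos: [0.6061, 0.1108, 0.1228]
tcp_rot: [0.708, 0.706, 0.002, 0.003]
contact_force: [1.1, -0.3, 0.0]
grip_width: 0.042
finger_force: 60.7
```

```bash
python3 - <<'E'
from ov import *
o=robot.get_obs();print(o["tool_pos"],o["contact_force"],o["grip_width"])
overlay([(.604,.111,.048,.028),(.603,.113,.024,.0345),(.478,-.039,.052,.0195)],"pics/ov2.png",dict(top=[(190,140,60,45)],side=[(185,145,60,45)]))
E
```

```text
[0.60614256 0.11076381 0.1228037 ] [ 1.09638973 -0.28760365  0.01528477] 0.04204913296763141
```

View pics/ov2.png

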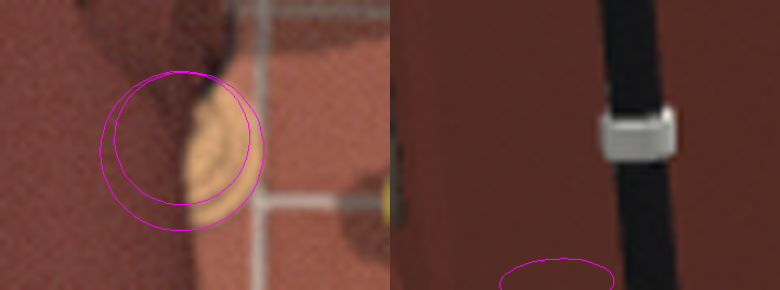

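send_rows --moves "0 0 0 0 0.4;0 0 0 0 0.4"

```text
clock: 5.9
tool_pos: [0.6029, 0.1108, 0.1163]
tcp_rot: [0.708, 0.706, -0.001, -0.001]
contact_force: [0.7, -0.3, -0.4]
grip_width: 0.0417
finger_force: 60.7
```

```bash
python3 - <<'E'
from h import *
p=robot.capture("side");f=p["frame"][100:260,130:330]
cv2.imwrite("pics/s3.png",cv2.resize(f,None,fx=3.7,fy=3.7,interpolation=cv2.INTER_CUBIC))
E
```

```text
(no output)
```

View pics/s3.png

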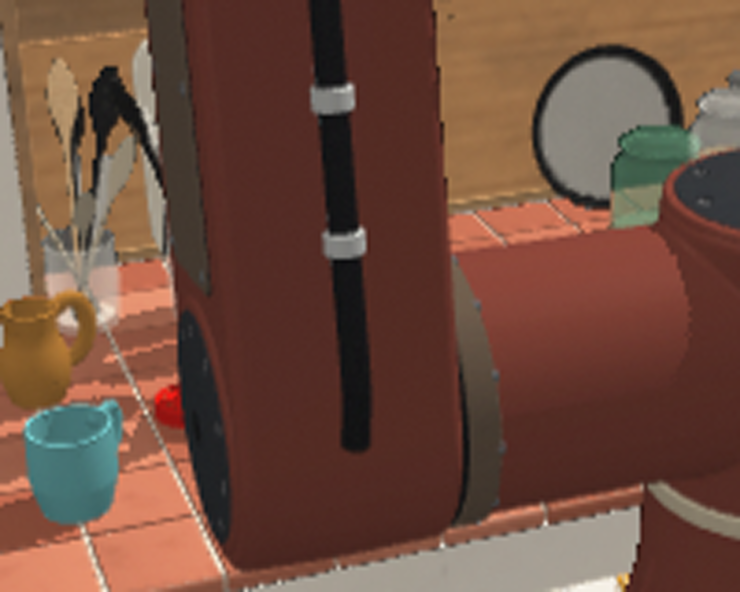

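send_rows --moves "-1.5 -1.9 0 0 0.4;-2.5 -3 0 0 0.4;-2.5 -3 0 0 0.4;-2.5 -3 0 0 0.4;-2 -2.5 0 0 0.4;-1.5 -1.7 0 0 0.4;0 0 0 0 0.4;0 0 0 0 0.4;0 0 -2 0 0.4;0 0 -1.5 0 0.4;0 0 -1 0 0.4;0 0 -0.5 0 0.4;0 0 0 0 0.4;0 0 0 0 0.4"

```text
clock: 7.35
tool_pos: [0.4788, -0.0402, 0.0677]
tcp_rot: [0.708, 0.706, 0.0, 0.0]
contact_force: [0.4, 0.5, 0.1]
grip_width: 0.0417
finger_force: 60.9
```

```bash
python3 - <<'E'
from h import *
print(robot.get_obs()["tool_pos"])
for n,(x0,y0,w,h) in dict(top=(215,160,120,90),side=(230,150,120,90)).items():
    p=robot.capture(n);f=p["frame"][y0:y0+h,x0:x0+w]
    cv2.imwrite(f"pics/q_{n}.png",cv2.resize(f,None,fx=3.3,fy=3.3,interpolation=cv2.INTER_CUBIC))
cv2.imwrite("pics/q4.png",np.hstack([cv2.imread("pics/q_top.png"),cv2.imread("pics/q_side.png")]))
E
```

```text
[ 0.47883578 -0.04017317  0.06773286]
```

View pics/q4.png

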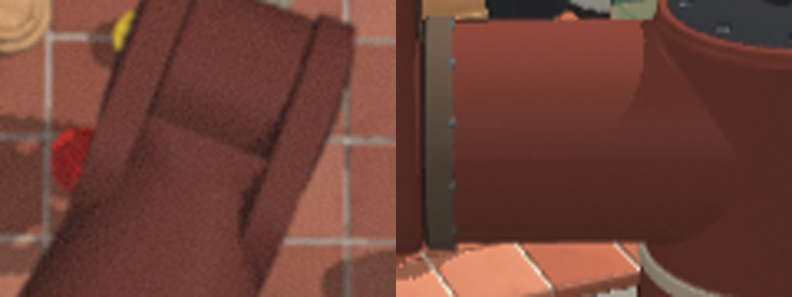

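The arm hides everything at this pose, so I'll go by force.

send_rows --moves "0 0 -0.4 0 0.4;0 0 -0.4 0 0.4;0 0 -0.3 0 0.4;0 0 -0.2 0 0.4;0 0 0 0 0.4"

```text
clock: 7.95
tool_pos: [0.4783, -0.0401, 0.0539]
tcp_rot: [0.708, 0.706, -0.0, -0.0]
contact_force: [-0.7, 0.1, -0.7]
grip_width: 0.0418
finger_force: 60.9
```

send_rows --moves "0 0 -0.3 0 0.4;0 0 -0.2 0 0.4;0 0 -0.1 0 0.4;0 0 0 0 0.4"

```text
clock: 8.35
tool_pos: [0.4795, -0.0405, 0.0492]
tcp_rot: [0.708, 0.706, 0.001, 0.001]
contact_force: [-0.2, 0.5, 5.1]
grip_width: 0.0418
finger_force: 61.5
```

Contact came at the height I predicted for the flange on the rim, so the plug is in. I'll press, then release.

send_rows --moves "0 0 -0.1 0 0.4;0 0 -0.1 0 0.4;0 0 0 0 0.4;0 0 0 0 0.4;0 0 0 0 0.4;0 0 0 0 0.4"

```text
clock: 8.95
tool_pos: [0.4804, -0.0407, 0.0489]
tcp_rot: [0.708, 0.706, 0.001, 0.002]
contact_force: [-3.1, 2.0, 17.7]
grip_width: 0.0417
finger_force: 62.5
```

send_rows --moves "0 0 0.2 0 0.4;0 0 0 0 0.4;0 0 0 0 0.6;0 0 0 0 0.8;0 0 0 0 0.9;0 0 0 0 0.9;0 0 0 0 0.9;0 0 1 0 0.9;0 0 3 0 0.9;0 0 5 0 1;0 0 3 0 1;2 2 0 0 1;3 4 0 0 1;3 4 0 0 1;2 3 0 0 1;1 1 0 0 1"

```text
clock: 10.55
tool_pos: [0.5896, 0.1027, 0.1687]
tcp_rot: [0.707, 0.707, 0.0, -0.0]
contact_force: [0.3, -0.9, 0.9]
grip_width: 0.0851
finger_force: 0.0
```

```bash
python3 - <<'E'
from ov import *
p=robot.capture("top")
print(circ_fit(p,.478,-.04,.068,.022,.012))
overlay([(.479,-.039,.068,.022)],"pics/ov5.png",dict(top=[(250,190,60,45)],side=[(235,165,60,45)]))
E
```

```text
(np.float32(34.263138), np.float64(0.479), np.float64(-0.03899999999999999))
```

View pics/ov5.png

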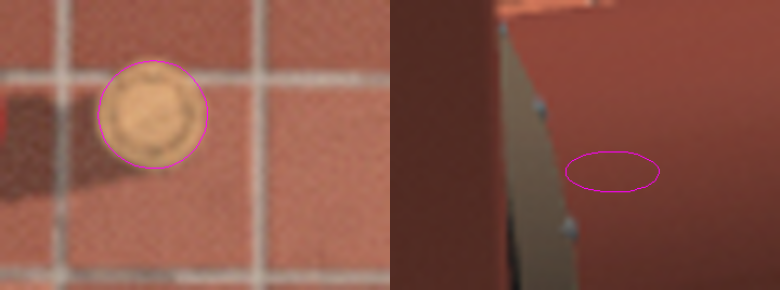

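The small lid is seated at (.479, −.039) and looks round and flat. Next is the middle lid.

send_rows --moves "1 0.6 0 0 1;0.4 0.3 0 0 1;0 0 -4 0 1;0 0 -4 0 1;0 0 -3 0 1;0 0 -1.5 0 1;0 0 -1 0 1;0 0 -0.7 0 1;0 0 0 0 1;0 0 0 0 0.5;0 0 0 0 0.5;0 0 0 0 0.5;0 0 0 0 0.5;0 0 0 0 0.5;0 0 0 0 0.5"

```text
clock: 12.2
tool_pos: [0.6036, 0.1088, 0.0281]
tcp_rot: [0.708, 0.706, 0.001, 0.001]
contact_force: [-1.3, -0.1, 6.0]
grip_width: 0.0538
finger_force: 62.8
```

send_rows --moves "0 0 0.5 0 0.5;0 0 1.5 0 0.5;0 0 3 0 0.5;0 0 4 0 0.5;0 0 2 0 0.5;-0.4 -1.8 0 0 0.5;-0.5 -3.5 0 0 0.5;-0.5 -4 0 0 0.5;-0.5 -4 0 0 0.5;-0.5 -4 0 0 0.5;-0.5 -4 0 0 0.5;-0.5 -4 0 0 0.5;-0.5 -4 0 0 0.5;-0.5 -4 0 0 0.5;-0.6 -4 0 0 0.5;-0.6 -3 0 0 0.5;-0.5 -1.5 0 0 0.5;0 0 0 0 0.5;0 0 0 0 0.5;0 0 0 0 0.5"

```text
clock: 14.2
tool_pos: [0.542, -0.3079, 0.1367]
tcp_rot: [0.708, 0.706, 0.0, 0.0]
contact_force: [-1.3, -0.8, 0.3]
grip_width: 0.0543
finger_force: 63.1
```

```bash
python3 - <<'E'
from ov import *
p=robot.capture("top")
print("large",circ_fit(p,.603,.112,.024,.0345,.02),"mug",circ_fit(p,.457,.331,.073,.034,.012))
E
```

```text
large (np.float32(39.191334), np.float64(0.604), np.float64(0.11400000000000002)) mug (np.float32(36.212032), np.float64(0.459), np.float64(0.33))
```

send_rows --moves "0.1 -0.1 -2 0 0.5;0 0 -2.5 0 0.5;0 0 -2 0 0.5;0 0 -1 0 0.5;0 0 0 0 0.5;0 0 -0.4 0 0.5;0 0 -0.3 0 0.5;0 0 -0.3 0 0.5;0 0 0 0 0.5"

```text
clock: 15.15
tool_pos: [0.5426, -0.3102, 0.0513]
tcp_rot: [0.708, 0.706, 0.0, 0.0]
contact_force: [-0.3, 0.9, -0.6]
grip_width: 0.0541
finger_force: 63.1
```

send_rows --moves "0 0 -0.3 0 0.5;0 0 -0.2 0 0.5;0 0 0 0 0.5"

```text
clock: 15.45
tool_pos: [0.5426, -0.3103, 0.0464]
tcp_rot: [0.708, 0.706, 0.0, 0.0]
contact_force: [0.5, 0.0, 1.2]
grip_width: 0.0536
finger_force: 63.2
```

send_rows --moves "0 0 -0.1 0 0.5;0 0 -0.1 0 0.5;0 0 -0.1 0 0.5;0 0 0 0 0.5;0 0 0 0 0.5;0 0 0 0 0.5"

```text
clock: 16.05
tool_pos: [0.5433, -0.3108, 0.046]
tcp_rot: [0.708, 0.706, 0.0, 0.001]
contact_force: [-4.7, 3.7, 18.1]
grip_width: 0.0541
finger_force: 64.8
```

send_rows --moves "0 0 0.2 0 0.5;0 0 0 0 0.5;0 0 0 0 0.8;0 0 0 0 1;0 0 0 0 1;0 0 0 0 1;0 0 0 0 1;0 0 1 0 1;0 0 3 0 1;0 0 4 0 1;0.4 4 1 0 1;0.5 4 0 0 1;0.5 4 0 0 1;0.5 4 0 0 1;0.5 4 0 0 1;0.5 4 0 0 1;0.5 4 0 0 1;0.6 4 0 0 1;0.6 4 0 0 1;0.6 4 0 0 1"

```text
clock: 18.05
tool_pos: [0.5948, 0.0915, 0.1364]
tcp_rot: [0.708, 0.706, 0.0, 0.0]
contact_force: [-0.6, -0.1, 0.8]
grip_width: 0.0859
finger_force: 0.0
```

```bash
python3 - <<'E'
from ov import *
p=robot.capture("top")
print(circ_fit(p,.543,-.308,.067,.028,.012))
overlay([(.543,-.308,.067,.028),(.479,-.039,.068,.022)],"pics/ov6.png",dict(top=[(345,165,60,45),(250,190,60,45)],side=[]))
E
```

```text
(np.float32(36.174442), np.float64(0.545), np.float64(-0.308))
```

View pics/ov6.png

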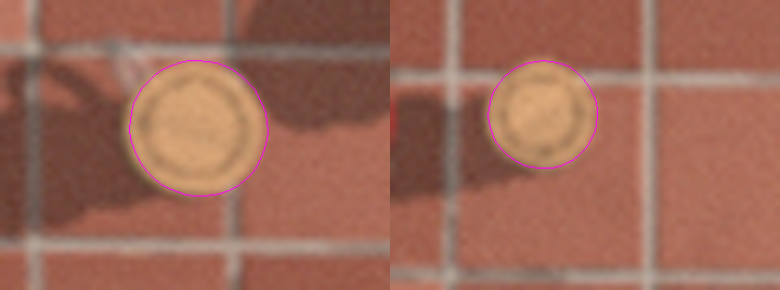

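The middle lid is seated well too. Now the large lid.

send_rows --moves "0.5 1.2 0 0 1;0.4 0.9 0 0 1;0 0 -3 0 1;0 0 -4 0 1;0 0 -2 0 1;0 0 0 0 1;0 0 0 0 1"

```text
clock: 18.9
tool_pos: [0.6039, 0.1105, 0.046]
tcp_rot: [0.709, 0.706, 0.0, 0.0]
contact_force: [0.4, -0.0, 0.7]
grip_width: 0.0856
finger_force: 0.0
```

send_rows --moves "0 0.2 -2 0 1;0 0 -1 0 1;0 0 -0.8 0 1;0 0 -0.4 0 1;0 0 0 0 1;0 0 0 0 0.65;0 0 0 0 0.65;0 0 0 0 0.65;0 0 0 0 0.65;0 0 0 0 0.65;0 0 0 0 0.65"

```text
clock: 20.0
tool_pos: [0.6045, 0.1128, 0.0047]
tcp_rot: [0.708, 0.706, 0.001, 0.001]
contact_force: [0.4, -0.1, 5.3]
grip_width: 0.0666
finger_force: 66.9
```

send_rows --moves "0 0 0.5 0 0.65;0 0 1.5 0 0.65;0 0 3 0 0.65;0 0 4 0 0.65;0 0 3.5 0 0.65;0 0 2 0 0.65;-1.5 2.2 0 0 0.65;-2.5 3.8 0 0 0.65;-2.5 3.8 0 0 0.65;-2.5 3.8 0 0 0.65;-2.5 3.6 0 0 0.65;-2 2.7 0 0 0.65;-1 1.7 0 0 0.65;0 0 0 0 0.65;0 0 0 0 0.65;0 0 0 0 0.65"

```text
clock: 21.6
tool_pos: [0.4592, 0.3281, 0.1488]
tcp_rot: [0.709, 0.706, 0.0, 0.0]
contact_force: [-1.0, -0.1, -0.3]
grip_width: 0.0667
finger_force: 67.0
```

send_rows --moves "0 0.1 -2 0 0.65;0 0 -2.5 0 0.65;0 0 -1.5 0 0.65;0 0 -0.5 0 0.65;0 0 0 0 0.65;0 0 -0.4 0 0.65;0 0 -0.3 0 0.65;0 0 0 0 0.65"

```text
clock: 22.4
tool_pos: [0.4587, 0.3298, 0.0765]
tcp_rot: [0.708, 0.706, 0.0, 0.0]
contact_force: [-0.3, 0.4, 0.4]
grip_width: 0.0669
finger_force: 67.0
```

send_rows --moves "0 0 -0.3 0 0.65;0 0 -0.2 0 0.65;0 0 -0.2 0 0.65;0 0 0 0 0.65"

```text
clock: 22.8
tool_pos: [0.4585, 0.3298, 0.0691]
tcp_rot: [0.708, 0.706, -0.0, 0.0]
contact_force: [-0.6, -0.4, -0.2]
grip_width: 0.0664
finger_force: 67.0
```

send_rows --moves "0 0 -0.1 0 0.65;0 0 -0.1 0 0.65;0 0 -0.1 0 0.65;0 0 0 0 0.65;0 0 0 0 0.65;0 0 0 0 0.65"

```text
clock: 23.4
tool_pos: [0.4593, 0.3301, 0.0687]
tcp_rot: [0.708, 0.706, 0.001, 0.001]
contact_force: [-5.8, -2.9, 15.8]
grip_width: 0.0668
finger_force: 68.9
```

Seated and pressed. I'll release and retreat.

send_rows --moves "0 0 0.25 0 0.65;0 0 0 0 0.65;0 0 0 0 0.8;0 0 0 0 1;0 0 0 0 1;0 0 0 0 1;0 0 0 0 1;0 0 1 0 1;0 0 3 0 1;0 0 4 0 1;0 0 4 0 1;0.7 -4 0 0 1;0.7 -4 0 0 1;0.7 -4 0 0 1;0.7 -4 0 0 1;0 -4 0 0 1;0 0 0 0 1;0 0 0 0 1"

```text
clock: 25.2
tool_pos: [0.4868, 0.1291, 0.1897]
tcp_rot: [0.709, 0.705, 0.0, 0.0]
contact_force: [-0.6, -0.9, 0.7]
grip_width: 0.0853
finger_force: 0.0
```

```bash
python3 - <<'E'
from ov import *
p=robot.capture("top")
print(circ_fit(p,.459,.33,.089,.0345,.012), robot.get_obs()["tool_pos"])
S=[(.459,.331,.089,.0345),(.545,-.308,.067,.028)]
overlay(S,"pics/ov7.png",dict(top=[(105,190,60,45),(345,165,60,45)],side=[(125,185,60,45),(125,195,120,90)]))
E
```

```text
(np.float32(12.070614), np.float64(0.466), np.float64(0.331)) [0.48671389 0.12991483 0.1895152 ]
```

View pics/ov7.png

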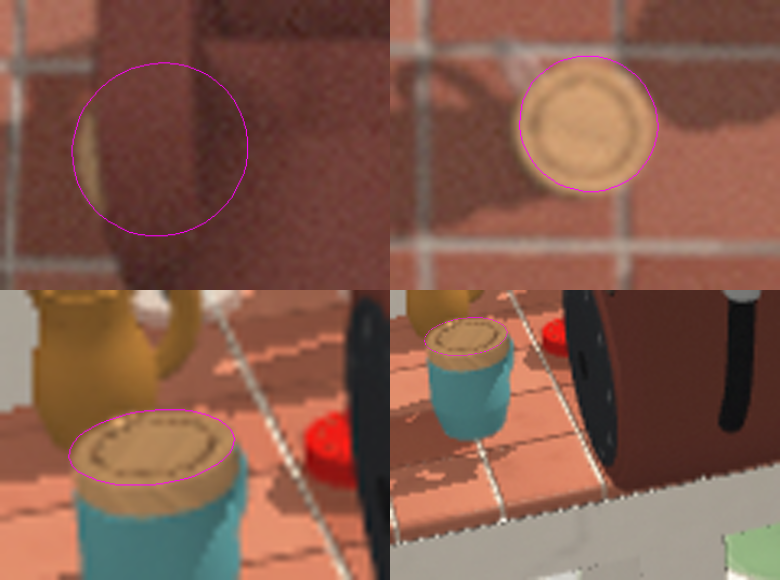

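The large lid lies flat on the mug in the side view, and the middle lid is still in place. The gripper is clear, so I'm handing in.

```bash
python3 -c "
from station import robot
print(robot.finish_job())"
```

```text
the job is handed in; nothing more can be done
None
```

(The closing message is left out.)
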